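Fit the keyed carousel on the sloping rotator drive and latch it

ROBOT

A 6-joint arm with a two-finger parallel gripper is mounted at the origin on a cart in front of the work surface, level with it; the furniture and walls round the work are solid. World frame = base frame: x ahead of the robot, y to its left, z up, the work surface at z = 0. Lengths are in m, angles in rad, forces in N, time in s.
With the tool pointing down it reaches from about 0.35 to 0.925 m from the base axis. Payload 6.4 kg.
Tool frame: the origin (TCP) lies midway between the tips of the shut fingers; the grasp point (between the pads) lies 19 mm behind it; z points along the fingers, y is the line along which they close (so a half turn about z gives the same grasp; the last joint's range is limited). The gripper opens to 85 mm and grips with 20 to 120 N. Pads are 22 mm wide; open, the fingers measure 114 mm over their backs; the gripper's body (76 mm by 85 mm) begins 54 mm behind the grasp point. The pads swing forward as they close: fully open they stand 13 mm farther back than shut.
Start: joints at [-1.517, 0.245, 1.558, -0, 1.339, -0.174], TCP at [0.147, -0.633, 0.231] pointing down, gripper open.
Joint ranges: [-3.13, 3.13], [-1.02, 2.26], [0.13, 2.54], [-0.95, 4.09], [0.21, 2.88], [-2.74, 2.74]. Speed limits (rad/s): [2.57, 2.57, 3.14, 3.14, 3.14, 3.14].

INTERFACE

Orientations are given as [roll, pitch, yaw] about the fixed x, y, z axes, in that order (R = Rz(yaw) Ry(pitch) Rx(roll)).
In Python, from rig import bot, optics gives the robot as it stands.
- The arm moves only by the tool play_rows, never from a script. Its argument "commands" is a list of rows, each an object of numbers: "dx", "dy", "dz": the shift along the tool's x, y, z in m; "rx", "ry", "rz": the turn, a rotation vector about the tool's x, y, z in rad. In form: [{"dx": .., "dy": .., "dz": .., "rx": .., "ry": .., "rz": ..}, ...]. A call has 1 to 8 rows; each row shifts and turns the commanded pose from where the row before left it, along the tool's axes as they then stand; what a row does not reach is not made up. A row lasts 1/10 s, in which the tool goes at most 50 mm and 8.59 degrees, less where a joint would pass 70% of its speed; a pose out of reach is approached as far as the arm can. A call with a gripper value outside its range is refused whole. "claw" is the closure, from -1 (fully open) to 1 (shut), set as the call begins (left out, the last holds). The fingers move at their own pace and stop on an object; the grip force is fixed at half the most. Time passes only in rows, so rows that do not move let the fingers close. It gives the time, the measured TCP pose, the force, the opening and the grip force at its end, in the units of the state.
- bot.state(): the state, without advancing time (a new reading comes with each control period).
- optics.camera(name): name is "scene" or "top"; returns (picture, depth): 384x512x3 uint8, red, green, blue; 384x512 float32, m along the optical axis (not along the pixel's ray), 0 where there is no reading.
- optics.camera_model(name): a dict with "K" (3x3 intrinsics, pixels), "distortion" ([k1, k2, p1, p2, k3] as OpenCV has them; the pictures are not rectified), "extrinsics" (4x4, takes a point from world to camera coordinates). Camera axes: x right, y up, looking along -z (the intrinsics and any distortion apply to the point x, -y, -z); pixel columns grow to the right and rows downward; lengths in m; the calibration is good to about 2 mm. A picture is of the moment at which its call begins. camera_model takes no time and is no camera call.
- bot.hand_in(): hands the job in; it is judged then, once.
The state is a dict: "t": time; "qpos": joint angles; "qd": joint speeds; "joint_torque": joint torques, N m; "tcp_pos": TCP position; "tcp_rot": TCP orientation; "wrist_force": force on the tool from outside, world axes, zero at the start; "ft_torque": the same for the moment, N m; "opening": opening from 0.0 (shut) to 1.0 (fully open); "grasp_force": force on a finger pad.
Only numpy, scipy, OpenCV 4.12 (cv2) and the standard library are available. Lean on these libraries where they do the work, as an engineer would, in place of code of your own. Each camera call takes 0.05 s, during which the arm holds its last target. There are 200 camera calls.

TASK

Fit the loose tube carousel on the sloping shaft of the rotator drive: turn it until its keyway lines up with the key on the shaft, so that it drops fully home on the flange. Then lock it by swinging the keeper (the small arm with an upright pin beside the shaft) all the way in over the carousel's rim until it points at the shaft, and let go. Leave the sample bottle and the small vial where they stand.

Things in the scene. Friction and masses are not known exactly. Their poses are not given: they have to be found in the camera images.
- carousel: loose carousel, 0.1 kg, lying flat, knob up: grey disc 88 mm across, 8 mm thick, scalloped rim, with a black knob on it. A 16.4 mm bore runs right through along z, with a keyway slot 8.6 mm wide reaching 14.5 mm from the axis on the +x side. Origin: centre of the underside; z up through the knob. A black rib 2 mm high on the disc, from knob to rim, shows +x
- knob (a point): middle of the carousel's eight-sided grip knob, on its axis, 23 mm above the underside; the knob is 40 mm across flats and reaches from 8 to 38 mm above the underside. Axes as the carousel's. The flats face x, y and the diagonals (every 45 degrees) and settle flat against gripper pads
- seat (a point): point on the shaft axis at the top of the drive's flange (52 mm across, 6 mm thick), where the carousel's underside must rest. z points out along the shaft, leaning 30 degrees from vertical to the robot's left; x points to the key. An aluminium pointer arm on the flange, ending 52 mm from the axis, beyond the carousel's rim, shows the key's direction. The spindle turns stiffly (0.12 N m)
- shaft_tip (a point): end of the shaft, 44 mm beyond the seat along z. The shaft is 14 mm thick, its last 8 mm taper to 6 mm. The key at its foot is 6 mm wide, stands 5.5 mm out of the shaft and reaches 14 mm above the seat: a carousel that is not lined up stops 14 mm too high. Axes as the seat's
- keeper (a joint): hinge angle of the keeper arm in rad; axis parallel to the shaft. 0 to 0.35 at the start: the arm is swung away and points down the slope, to the left; 1.57: it points at the shaft, over the carousel's rim; stop at 1.65. It grows clockwise seen from above. Needs about 0.04 N m and stays where it is left
- keeper_hinge (a point): top of the keeper's hinge post, on its axis, level with the arm's top face; 72 mm from the shaft axis, on the robot's side. The arm is 13 mm wide and ends 44 mm from this axis; its underside is 12 mm above the seat's level, which clears the disc of a carousel fully home, but not of one that is too high
- keeper_pin (a point): middle of the upright black pin on the keeper arm, 10 mm thick, parallel to the shaft, 30 mm from the hinge axis; it stands 27 mm tall on the arm and this point is 14 mm above the arm's top face. Axes: z parallel to the shaft, +x from the pin to the hinge axis
- bottle: white sample bottle 38 mm across and 84 mm tall, standing on the thin gridded mat to the left of the drive; a bystander. Origin: centre of its foot
- small_vial: small white vial 31 mm across and 47 mm tall, standing behind the carousel, in front of the drawers; a bystander. Origin: centre of its foot.

How it is judged:
By the outcome, as a careful person would: the job done as asked, in the order asked, and still so for the second after the job is handed in, with the robot touching nothing.
It also fails if it takes over 51 s, if anything falls off the work surface, if the arm or the gripper's body presses on something with over 40 N, if the wrist force passes 120 N, or if a joint passes its speed limit or range.

## Working session

There is one attempt and no reset: what is moved stays moved. The work goes in short steps, Python scripts to look and compute and a tool call to move; the robot and the scene stay as the last step left them, time stands still between calls to the robot, and variables do not carry over. Pictures are saved under pics/ and viewed, at most 10 in all, crops included, and the job is handed in when it is done.

Besides the shell and the picture viewer there is one more tool, called after "Emit:" as name([rows], argument=value, ...), one row to a line, values as JSON. play_rows: Moves the arm, as the interface text tells. Its arguments: {"type":"object","properties":{"commands":{"type":"array"},"claw":{"type":"number"}},"required":["commands"]}

```bash
mkdir -p pics; ls; python3 - <<'E'
from rig import bot, optics
import cv2,numpy as np
for n in("scene","top"):
    p,d=optics.camera(n); cv2.imwrite(f"pics/{n}0.png",cv2.resize(p[:,:,::-1],(800,600),interpolation=cv2.INTER_CUBIC)); np.savez(f"{n}0.npz",p=p,d=d)
    m=optics.camera_model(n); print(n,m)
print(bot.state())
E
```

```text
pics
scene {'K': array([[350.02517723,   0.        , 257.74129783],
       [  0.        , 350.02517723, 197.65594874],
       [  0.        ,   0.        ,   1.        ]]), 'distortion': array([-0.02693419,  0.        ,  0.        ,  0.        ,  0.        ]), 'extrinsics': array([[-0.84308021, -0.53756208, -0.01558099,  0.50330078],
       [ 0.37461799, -0.60782206,  0.70015263, -0.26371884],
       [-0.38584597,  0.58444791,  0.71382317, -0.82806713],
       [ 0.        ,  0.        ,  0.        ,  1.        ]])}
top {'K': array([[403.75525427,   0.        , 253.00251664],
       [  0.        , 403.75525427, 189.11930892],
       [  0.        ,   0.        ,   1.        ]]), 'distortion': array([0.04340571, 0.        , 0.        , 0.        , 0.        ]), 'extrinsics': array([[ 2.51540138e-02, -9.99683585e-01,  7.31889245e-05,
         2.64678750e-02],
       [ 9.81359042e-01,  2.47068855e-02,  1.90588565e-01,
        -5.58944442e-01],
       [-1.90530068e-01, -4.72224279e-03,  9.81670002e-01,
        -1.10727303e+00],
       [ 0.00000000e+00,  0.00000000e+00,  0.00000000e+00,
         1.00000000e+00]])}
{'t': 0.1, 'qpos': array([-1.51710352e+00,  2.45751187e-01,  1.55893892e+00,  4.93745114e-05,
        1.33870847e+00, -1.74102768e-01]), 'qd': array([ 3.91355826e-05, -1.15653534e-03, -3.90667860e-03,  1.31250735e-03,
       -1.45193173e-03, -5.01401460e-04]), 'joint_torque': array([ 5.83922774e-04, -4.30669892e+01, -3.27129829e+01, -1.89607695e-04,
        2.80803142e-03,  1.87042718e-05]), 'tcp_pos': array([ 0.14677756, -0.63267598,  0.23026091]), 'tcp_rot': array([-3.13982235e+00, -3.60133621e-04,  2.27783852e-01]), 'wrist_force': array([-0.43470747, -0.54224511, -0.46981743]), 'ft_torque': array([-0.00431865,  0.0091184 , -0.00303863]), 'grasp_force': 0.0, 'opening': 1.0044908493093878}
```

View pics/scene0.png

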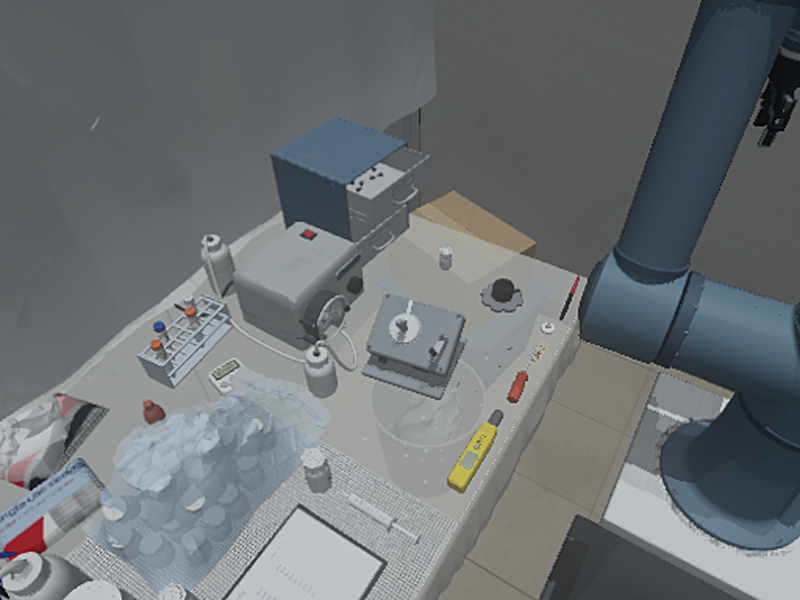

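View pics/top0.png

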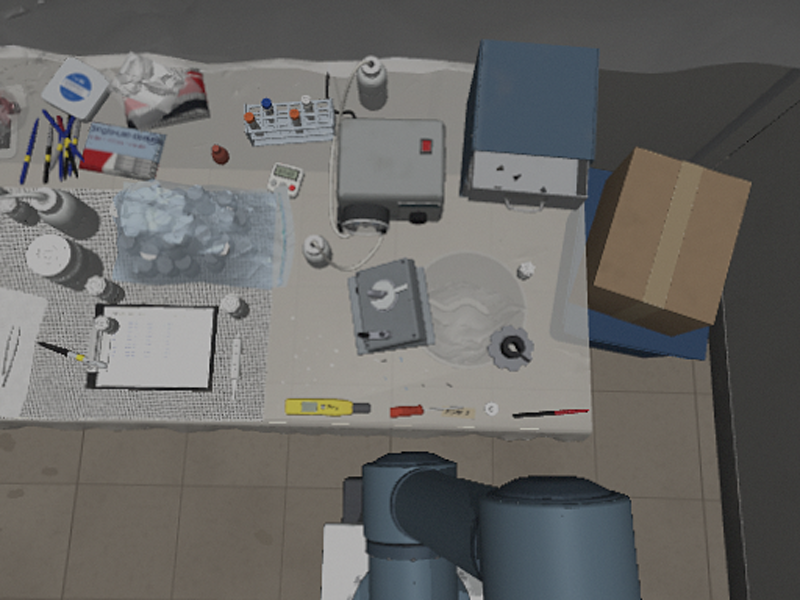

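The scene picture shows the drive at (415,340), the carousel at (502,292), the vial at (446,258) and the bottle at (317,470), in 800x600 pixels. In the top picture the drive is at (388,305), the carousel at (510,348), the vial at (526,270) and the bottle at (233,306). Next I'll crop closer.

```bash
cat > h.py <<'E'
import numpy as np,cv2
from rig import bot,optics
M={n:optics.camera_model(n) for n in("scene","top")}
def proj(n,P):
    m=M[n];P=np.atleast_2d(P);c=P@m["extrinsics"][:3,:3].T+m["extrinsics"][:3,3]
    q=c*[1,-1,-1]
    return cv2.projectPoints(q,np.zeros(3),np.zeros(3),m["K"],m["distortion"])[0][:,0]
def ray(n,uv):
    m=M[n];u=cv2.undistortPoints(np.float64(uv).reshape(-1,1,2),m["K"],m["distortion"])[:,0]
    d=np.c_[u[:,0],-u[:,1],-np.ones(len(u))]; R=m["extrinsics"][:3,:3];o=-R.T@m["extrinsics"][:3,3]
    return o,d@R           # depth-scaled rays: o+depth*d
def plane(n,uv,nrm,p0):
    o,d=ray(n,uv);return o+d*(((np.array(p0)-o)@nrm)/(d@nrm))[:,None]
def onz(n,uv,z): return plane(n,uv,np.array([0,0,1.]),[0,0,z])
def dep(n,uv,D):
    o,d=ray(n,uv);i=np.round(np.atleast_2d(uv)).astype(int);return o+d*D[i[:,1],i[:,0]][:,None]
def tri(us,ut):
    o1,d1=ray("scene",us);o2,d2=ray("top",ut);r=[]
    for a,b in zip(d1,d2):
        s=np.linalg.lstsq(np.c_[a,-b],o2-o1,rcond=None)[0];r.append(np.r_[(o1+s[0]*a+o2+s[1]*b)/2,np.linalg.norm(o1+s[0]*a-o2-s[1]*b)])
    return np.array(r)
E
python3 - <<'E'
from h import *
T=np.load("top0.npz");S=np.load("scene0.npz")
ct=T["p"][145:245,215:345,::-1]; cs=S["p"][150:265,225:345,::-1]
a=cv2.resize(ct,None,fx=6,fy=6,interpolation=cv2.INTER_CUBIC);b=cv2.resize(cs,None,fx=5.2,fy=5.2,interpolation=cv2.INTER_CUBIC)
cv2.imwrite("pics/ct.png",a);cv2.imwrite("pics/cs.png",b);print(a.shape,b.shape)
for n,D,uv in (("top",T["d"],[(328,215),(322,229),(337,172),(149,195),(304,198),(245,188),(240,214)]),("scene",S["d"],[(322,183),(285,162),(203,297),(272,275),(265,210),(310,170)])):
    print(n);print(dep(n,uv,D).round(4))
E
```

```text
(600, 780, 3) (598, 624, 3)
top
[[ 0.4903 -0.1761  0.042 ]
 [ 0.453  -0.1642  0.0091]
 [ 0.6158 -0.2022  0.0492]
 [ 0.5282  0.3292  0.0843]
 [ 0.5445 -0.1121  0.0047]
 [ 0.5498  0.0622  0.1098]
 [ 0.4794  0.074   0.0986]]
scene
[[ 4.757e-01 -1.876e-01  2.530e-02]
 [ 6.140e-01 -1.940e-01  4.640e-02]
 [ 5.203e-01  3.425e-01  8.270e-02]
 [ 4.457e-01  1.688e-01 -2.000e-04]
 [ 5.354e-01  5.780e-02  9.330e-02]
 [ 5.449e-01 -2.462e-01  4.500e-03]]
```

View pics/ct.png

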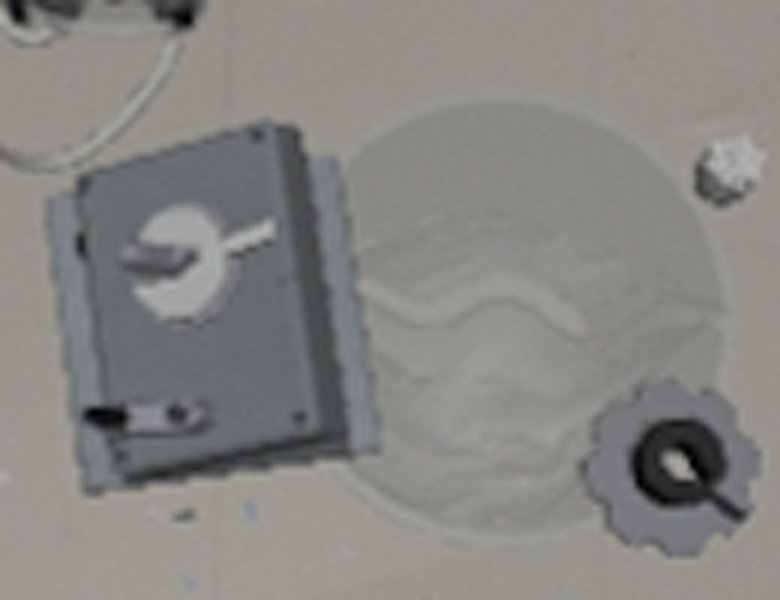

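View pics/cs.png

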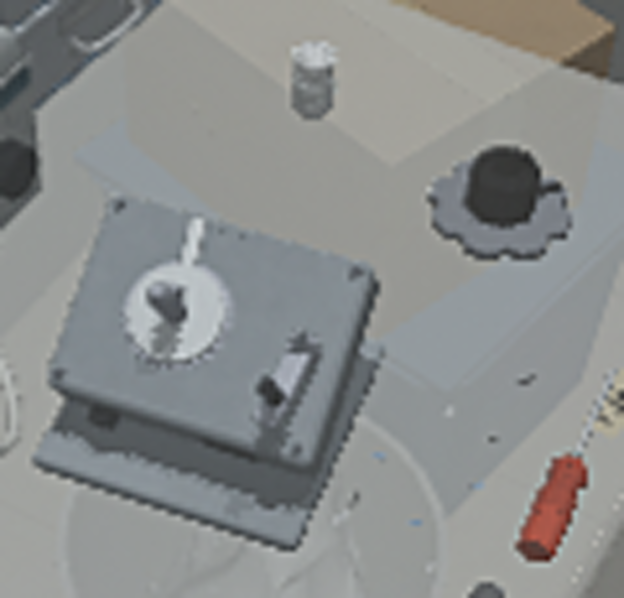

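Both crops show the parts clearly; the big translucent shapes have no depth and are just reflections. In the top crop (6x), the flange is at (182,262), the pointer end at (275,230), the shaft tip at (125,258), the hinge at (180,413), the pin at (90..130,415), the knob at (678,462) and the rib end at (745,518). In the scene crop (5.2x), the flange is at (178,312), the pointer end at (196,220), the tip at (158,293), the pin at about (268,390) and the knob top at (505,165).

```bash
cat > meas.py <<'E'
from h import *
T=np.load("top0.npz");S=np.load("scene0.npz")
# plate plane by depth
def poly(n,c,off,f,D):
    m=np.zeros((384,512),np.uint8);cv2.fillPoly(m,[np.int32(np.array(c)/f+off)],1);v,u=np.nonzero(m*(D>0));return dep(n,np.c_[u,v],D)
A=poly("top",[(110,340),(270,340),(290,420),(220,420),(220,380),(110,380)],(215,145),6,T["d"])
A2=poly("top",[(100,200),(265,145),(270,200),(105,215)],(215,145),6,T["d"])
B=poly("scene",[(85,260),(120,215),(160,225),(115,290)],(225,150),5.2,S["d"])
B2=poly("scene",[(230,240),(340,275),(320,325),(240,320)],(225,150),5.2,S["d"])
for nm,X in(("top",np.r_[A,A2]),("scene",np.r_[B,B2]),("both",np.r_[A,A2,B,B2])):
    c=X.mean(0);n=np.linalg.svd(X-c)[2][2];n*=np.sign(n[2]);print(nm,c.round(4),n.round(4),np.degrees(np.arccos(n[2])),np.degrees(np.arctan2(n[1],n[0])),((X-c)@n).std())
def bright(n,D,box,th):
    p=D["p"].astype(int);u0,v0,u1,v1=box;m=np.zeros((384,512),np.uint8);m[v0:v1,u0:u1]=(p[v0:v1,u0:u1].min(2)>th);return m
for n,D,box in(("top",T,(232,175,263,202)),("scene",S,(245,190,272,222))):
    m=bright(n,D,box,150);cs=max(cv2.findContours(m,0,cv2.CHAIN_APPROX_NONE)[0],key=cv2.contourArea);print(n,m.sum(),cv2.fitEllipse(cv2.convexHull(cs)));
    for r in m[box[1]:box[3],box[0]:box[2]]:print("".join(".#"[x] for x in r))
# dark parts
for n,D,box in(("top",T,(308,205,345,240)),("scene",S,(305,175,338,203))):
    p=D["p"].astype(int);u0,v0,u1,v1=box
    print(n);q=p.max(2)[v0:v1,u0:u1];
    for r in q:print("".join("#" if x<70 else "+" if x<135 else "." for x in r))
E
python3 meas.py
```

```text
top [0.5351 0.0515 0.0885] [-0.0806  0.4932  0.8662] 29.98079369424086 99.28086974416433 0.0018822437721905832
scene [0.5367 0.034  0.1003] [-0.0844  0.4935  0.8656] 30.046974514980512 99.70597977557127 0.001549162587028819
both [0.5358 0.0442 0.0935] [-0.0839  0.5038  0.8597] 30.71428296169282 99.45680871525765 0.0018589822398677827
top 145 ((247.21096801757812, 187.0274658203125), (15.758951187133789, 24.8960018157959), 67.42327117919922)
...............................
...............................
...............................
...............................
...............................
...........#####...............
.........########..............
........##########.........#...
.......############......###...
.......############...#####....
.............###########.......
.................####..........
.................###...........
.................###...........
...............#####...........
..............######...........
.............#######...........
.........##########............
......#############............
.......###########.............
........#######
[... 2807 characters left out ...]
###########.........
.......++.+#############.........
.....+.+..+#############.........
...+++++.+##############++#+.....
....+++..+##################+....
..++..+..+#############++++++....
..++++..++#############++...+....
...++++.++#############+..+.+....
...++.+..++############..++.+....
...+++++..++##########+..+++++...
...++..+..+++########++.++++++...
...+++....+...++#+++.+.+++...+...
....+++++.......+.+...+++++++....
.....++#++.++......+++++.++##....
........++....+..........+.......
.........+++....+++....++........
.........+#++++++#++++++#........
...........+####..+#+##+.........
.................................
.................................
.................................
```

```bash
cat > meas2.py <<'E'
from h import *
from scipy.optimize import least_squares as ls
T=np.load("top0.npz");S=np.load("scene0.npz")
n=np.array([np.sin(np.pi/6)*np.cos(np.radians(99.5)),np.sin(np.pi/6)*np.sin(np.radians(99.5)),np.cos(np.pi/6)])
p0=np.array([.5358,.0442,.0935]); print("plate z offs",n@p0, "topfit",n@[.5351,.0515,.0885],"scene",n@[.5367,.034,.1003])
e1=np.cross(n,[0,0,1]);e1/=np.linalg.norm(e1);e2=np.cross(n,e1)
def rim(nm,D,box,th):
    u0,v0,u1,v1=box;g=D["p"][v0:v1,u0:u1].min(2);g=cv2.resize(g,None,fx=4,fy=4,interpolation=cv2.INTER_CUBIC)
    m=(g>th).astype(np.uint8);m=cv2.morphologyEx(m,cv2.MORPH_OPEN,np.ones((13,13)))if nm=="top" else m
    c=cv2.convexHull(np.vstack(cv2.findContours(m,0,cv2.CHAIN_APPROX_NONE)[0]))[:,0]
    return (c+.5)/4-.5+[u0,v0]
rt=rim("top",T,(232,175,253,202),140)
rs=rim("scene",S,(245,201,272,219),140)
for off in(.0,.003,.006,.009,.012):
    for nm,r in(("top",rt),("scene",rs)):
        P=plane(nm,r,n,p0+off*n);q=np.c_[P@e1,P@e2]
        f=lambda c:np.hypot(*(q-c[:2]).T)-c[2]
        s=ls(f,np.r_[q.mean(0),.026],loss="soft_l1",f_scale=.001).x
        C=s[0]*e1+s[1]*e2+n*(n@p0+off);print(off,nm,C.round(4),"r",s[2].round(4))
f=lambda c,o,s:np.array(c)/s+o
tip=tri([f((158,293),(225,150),5.2)],[f((125,257),(215,145),6)]);print("tip",tip.round(4))
# pointer end
print("ptr",tri([(262.2,192)],[(260,183)]).round(4))
print("hinge/pin top", dep("top",[(245,214),(246,214)],T["d"]).round(4), dep("top",[(232,214),(231,214)],T["d"]).round(4))
print("pin",tri([f((268,385),(225,150),5.2)],[f((92,415),(215,145),6)]).round(4))
# carousel
P=lambda nm,uv,z:onz(nm,np.array(uv,float),z)
g=T["p"].astype(int);m=np.zeros((384,512),np.uint8);m[203:242,308:345]=(g.max(2)<135)[203:242,308:345]
m=cv2.morphologyEx(m,cv2.MORPH_OPEN,np.ones((3,3)));c=max(cv2.findContours(m,0,cv2.CHAIN_APPROX_NONE)[0],key=cv2.contourArea)
h=cv2.convexHull(c)[:,0].astype(float);q=P("top",h,.008)[:,:2]
print("disc",ls(lambda c:np.hypot(*(q-c[:2]).T)-c[2],[.48,-.18,.044]).x.round(4))
print("rib end top",P("top",[(338.3,230.5),(336.5,228.6)],.010).round(4),"hole",P("top",[(308+19.5,205+17)],.038).round(4))
print("knob top scene",P("scene",[(305+17,175+8)],.03).round(4))
E
python3 meas2.py
```

```text
plate z offs 0.05855403343774228 topfit 0.057881615526482216 scene 0.05933867819299928
0.0 top [0.5545 0.0646 0.0837] r 0.0254
0.0 scene [0.5534 0.0606 0.0858] r 0.0294
0.003 top [0.5538 0.0645 0.0871] r 0.0253
0.003 scene [0.5522 0.0624 0.0881] r 0.0293
0.006 top [0.5531 0.0644 0.0906] r 0.0253
0.006 scene [0.5511 0.0642 0.0905] r 0.0292
0.009 top [0.5524 0.0643 0.094 ] r 0.0252
0.009 scene [0.5499 0.066  0.0928] r 0.0291
0.012 top [0.5518 0.0642 0.0975] r 0.0251
0.012 scene [0.5487 0.0678 0.0952] r 0.029
tip [[5.464e-01 8.650e-02 1.275e-01 5.000e-04]]
ptr [[0.5649 0.022  0.115  0.0026]]
hinge/pin top [[0.4784 0.0602 0.1089]
 [0.4785 0.0575 0.1083]] [[0.4776 0.0953 0.1082]
 [0.4766 0.0977 0.1148]]
pin [[4.761e-01 9.940e-02 1.144e-01 3.000e-04]]
disc [ 0.4765 -0.1759  0.0455]
rib end top [[ 0.4498 -0.2114  0.01  ]
 [ 0.4552 -0.2063  0.01  ]] hole [[ 0.4706 -0.1752  0.038 ]]
knob top scene [[ 0.474  -0.1828  0.03  ]]
```

```bash
cat > plan.py <<'E'
from h import *
from scipy.spatial.transform import Rotation as R
from scipy.linalg import expm,logm
n=np.array([np.sin(np.pi/6)*np.cos(np.radians(99.5)),np.sin(np.pi/6)*np.sin(np.radians(99.5)),np.cos(np.pi/6)])
seat=np.array([.5513,.0645,.0900]); car=np.array([.4748,-.178,0])
Rm=R.align_vectors([n,],[[0,0,1]])[0]   # minimal tilt
Rm=R.from_rotvec(np.cross([0,0,1],n)/np.linalg.norm(np.cross([0,0,1],n))*np.pi/6)
def az(d): v=Rm.inv().apply(d);return np.degrees(np.arctan2(v[1],v[0]))
def cur():
    s=bot.state();T=np.eye(4);T[:3,:3]=R.from_euler("xyz",s["tcp_rot"]).as_matrix();T[:3,3]=s["tcp_pos"];return T
def down(yaw,tilt): # tool z along -n (tilt) or -z; tool yaw deg
    q=R.from_euler("z",yaw,degrees=True)*R.from_euler("x",180,degrees=True);return (Rm*q if tilt else q).as_matrix()
def pose(p,Rr): T=np.eye(4);T[:3,:3]=Rr;T[:3,3]=p;return T
def rows(A,B,N=None):
    L=logm(np.linalg.inv(A)@B).real;v=L[:3,3];w=np.array([L[2,1],L[0,2],L[1,0]])
    k=max(1,int(np.ceil(max(np.linalg.norm(v)/.045,np.linalg.norm(w)/.14)))) if N is None else N
    E=expm(L/k);r=R.from_matrix(E[:3,:3]).as_rotvec();print(k,"x",dict(zip(("dx","dy","dz","rx","ry","rz"),np.r_[E[:3,3].round(4),r.round(4)])))
E
python3 - <<'E'
from plan import *
P=onz("top",[(331.7,225.8),(339.2,231.3)],.010);d=P[1]-P[0];print("rib dir px",np.degrees(np.arctan2(d[1],d[0])),"centre->end",np.degrees(np.arctan2(P[1,1]-car[1],P[1,0]-car[0])),P.round(4))
Q=onz("scene",[(330.4,186)],.010);print("scene rib",Q, np.degrees(np.arctan2(Q[0,1]-car[1],Q[0,0]-car[0])))
pt=plane("top",[(260,183)],n,seat)[0];ps=plane("scene",[(262.2,192)],n,seat)[0]
print("key az",az(np.array([.5649,.022,.115])-seat),az(pt-seat),az(ps-seat),np.linalg.norm(pt-seat),np.linalg.norm(ps-seat))
# direction from pointer pixels only (line through arm)
for nm,a,b in(("top",(253,186.3),(260,183)),("scene",(260.5,201),(262.2,192.2))):
    q=plane(nm,[a,b],n,seat);print(nm,az(q[1]-q[0]))
print("proj seat,tip",proj("top",[seat,seat+.044*n]),proj("scene",[seat,seat+.044*n]))
E
```

```text
rib dir px -125.64556214971932 centre->end -127.15141605407806 [[ 0.463  -0.1924  0.01  ]
 [ 0.4475 -0.214   0.01  ]]
scene rib [[ 0.45241473 -0.20468626  0.01      ]] -129.99097124360642
key az -73.3129500478656 -74.90357655992385 -71.87718560335092 0.05147140274020682 0.05116944296072622
top -70.3011369907294
scene -71.71531402322043
proj seat,tip [[244.33381867 188.82289245]
 [235.93405933 187.23822771]] [[258.64932721 210.10147612]
 [255.10472265 205.94365035]]
```

```bash
python3 - <<'E'
from plan import *
T=np.load("top0.npz");print(dep("top",[(384,165),(440,205),(420,140),(384,215)],T["d"]).round(3))
rows(cur(),pose([.4748,-.178,.23],down(8,0)))
rows(pose([.4748,-.178,.23],down(8,0)),pose([.4748,-.178,.08],down(8,0)))
E
```

```text
[[ 0.715 -0.431 -0.236]
 [ 0.579 -0.637 -0.268]
 [ 0.811 -0.563 -0.23 ]
 [ 0.562 -0.495 -0.454]]
13 x {'dx': np.float64(0.0313), 'dy': np.float64(-0.0297), 'dz': np.float64(0.0001), 'rx': np.float64(-0.0001), 'ry': np.float64(-0.0), 'rz': np.float64(0.0068)}
4 x {'dx': np.float64(0.0), 'dy': np.float64(-0.0), 'dz': np.float64(0.0375), 'rx': np.float64(0.0), 'ry': np.float64(-0.0), 'rz': np.float64(-0.0)}
```

Emit:
play_rows([
  {"dx":0.031,"dy":-0.03,"rz":0.007},
  {"dx":0.031,"dy":-0.03,"rz":0.007},
  {"dx":0.031,"dy":-0.03,"rz":0.007},
  {"dx":0.031,"dy":-0.03,"rz":0.007},
  {"dx":0.031,"dy":-0.03,"rz":0.007},
  {"dx":0.031,"dy":-0.03,"rz":0.007},
  {"dx":0.031,"dy":-0.03,"rz":0.007},
  {"dx":0.031,"dy":-0.03,"rz":0.007},
], claw=-1)

```text
validation failed for argument at $.co...
```

Emit:
play_rows([
  {"dx":0.031,"dy":-0.03,"rz":0.007},
  {"dx":0.031,"dy":-0.03,"rz":0.007},
  {"dx":0.031,"dy":-0.03,"rz":0.007},
  {"dx":0.031,"dy":-0.03,"rz":0.007},
  {"dx":0.031,"dy":-0.03,"rz":0.007},
  {"dz":0.03},
  {"dz":0.04},
  {"dz":0.04},
])

```text
validation failed for argument at $.co...
```

Emit:
play_rows([
  {"dx":0.0},
])

```text
validation failed for argument at $.co...
```

```bash
python3 - <<'E'
from plan import *
s=bot.state();print(s["t"],s["tcp_pos"],s["tcp_rot"],s["qpos"],s["wrist_force"])
rows(cur(),pose([.4748,-.178,.06],down(8,0)))
E
```

```text
0.1 [ 0.14677756 -0.63267598  0.23026091] [-3.13982235e+00 -3.60133621e-04  2.27783852e-01] [-1.51710352e+00  2.45751187e-01  1.55893892e+00  4.93745114e-05
  1.33870847e+00 -1.74102768e-01] [-0.43470747 -0.54224511 -0.46981743]
14 x {'dx': np.float64(0.0291), 'dy': np.float64(-0.0276), 'dz': np.float64(0.0122), 'rx': np.float64(-0.0001), 'ry': np.float64(-0.0), 'rz': np.float64(0.0063)}
```

All six fields are probably required in each row.

Emit:
play_rows([
  {"dx":0.031,"dy":-0.03,"dz":0,"rx":0,"ry":0,"rz":0.007},
  {"dx":0.031,"dy":-0.03,"dz":0,"rx":0,"ry":0,"rz":0.007},
  {"dx":0.031,"dy":-0.03,"dz":0,"rx":0,"ry":0,"rz":0.007},
  {"dx":0.031,"dy":-0.03,"dz":0,"rx":0,"ry":0,"rz":0.007},
  {"dx":0.031,"dy":-0.03,"dz":0,"rx":0,"ry":0,"rz":0.007},
  {"dx":0.031,"dy":-0.03,"dz":0,"rx":0,"ry":0,"rz":0.007},
  {"dx":0.031,"dy":-0.03,"dz":0,"rx":0,"ry":0,"rz":0.007},
  {"dx":0.031,"dy":-0.03,"dz":0,"rx":0,"ry":0,"rz":0.007},
], claw=-1)

```text
t: 0.9
tcp_pos: [0.3417, -0.3463, 0.231]
tcp_rot: [-3.141, 0.0, 0.171]
wrist_force: [1.9, -0.2, 1.4]
opening: 1.0
grasp_force: 0.0
```

Emit:
play_rows([
  {"dx":0.031,"dy":-0.03,"dz":0,"rx":0,"ry":0,"rz":0.007},
  {"dx":0.031,"dy":-0.03,"dz":0,"rx":0,"ry":0,"rz":0.007},
  {"dx":0.031,"dy":-0.03,"dz":0,"rx":0,"ry":0,"rz":0.007},
  {"dx":0.031,"dy":-0.03,"dz":0,"rx":0,"ry":0,"rz":0.007},
  {"dx":0.031,"dy":-0.03,"dz":0.02,"rx":0,"ry":0,"rz":0.007},
  {"dx":0,"dy":0,"dz":0.04,"rx":0,"ry":0,"rz":0},
  {"dx":0,"dy":0,"dz":0.04,"rx":0,"ry":0,"rz":0},
  {"dx":0,"dy":0,"dz":0,"rx":0,"ry":0,"rz":0},
])

```text
t: 1.7
tcp_pos: [0.4668, -0.1726, 0.1254]
tcp_rot: [-3.133, 0.01, 0.138]
wrist_force: [-1.4, 0.9, 0.0]
opening: 1.002
grasp_force: 0.0
```

```bash
python3 - <<'E'
from plan import *
s=bot.state();print(s["t"],s["tcp_pos"],s["tcp_rot"],s["qpos"],s["wrist_force"])
rows(cur(),pose([.4748,-.178,.06],down(8,0)))
E
```

```text
1.7 [ 0.46684344 -0.17260888  0.12541264] [-3.13323958  0.00959933  0.13770863] [-5.82323513e-01  2.12924385e-02  2.01320703e+00 -5.54740360e-05
  1.11981782e+00  8.50828775e-01] [-1.40343546  0.89753861  0.02315666]
2 x {'dx': np.float64(0.0038), 'dy': np.float64(0.0034), 'dz': np.float64(0.0327), 'rx': np.float64(-0.0042), 'ry': np.float64(0.0048), 'rz': np.float64(-0.001)}
```

Emit:
play_rows([
  {"dx":0.004,"dy":0.0035,"dz":0.033,"rx":0,"ry":0,"rz":0},
  {"dx":0.004,"dy":0.0035,"dz":0.03,"rx":0,"ry":0,"rz":0},
  {"dx":0,"dy":0,"dz":0,"rx":0,"ry":0,"rz":0},
  {"dx":0,"dy":0,"dz":0,"rx":0,"ry":0,"rz":0},
])

```text
t: 2.1
tcp_pos: [0.4801, -0.1821, 0.0698]
tcp_rot: [3.141, -0.001, 0.136]
wrist_force: [0.4, 0.8, 0.2]
opening: 1.001
grasp_force: 0.0
```

```bash
python3 - <<'E'
from plan import *
s=bot.state();print(s["t"],s["tcp_pos"],s["tcp_rot"],s["wrist_force"])
rows(cur(),pose([.4748,-.178,.007],down(8,0)),3)
p,d=optics.camera("scene");a=cv2.resize(p[130:220,270:390,::-1],None,fx=6,fy=6,interpolation=cv2.INTER_CUBIC);cv2.imwrite("pics/g1.png",a)
E
```

```text
2.1 [ 0.48011514 -0.18209851  0.06981521] [ 3.14096866e+00 -7.27348124e-04  1.36303933e-01] [0.41078544 0.78698265 0.20677998]
3 x {'dx': np.float64(-0.0016), 'dy': np.float64(-0.0016), 'dz': np.float64(0.0209), 'rx': np.float64(0.0002), 'ry': np.float64(-0.0002), 'rz': np.float64(-0.0011)}
```

View pics/g1.png

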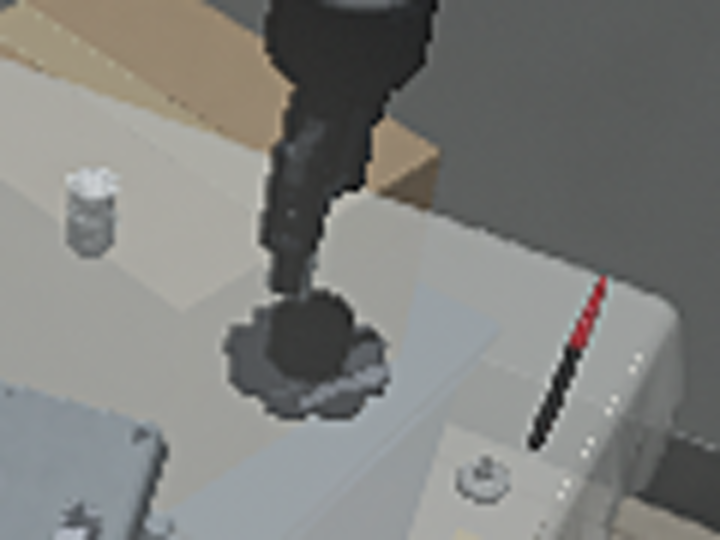

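The gripper is above the carousel at about (312,335), with its fingers straddling the knob along the line of sight. I'll lower it and grip.

Emit:
play_rows([
  {"dx":-0.003,"dy":-0.0025,"dz":0.02,"rx":0,"ry":0,"rz":0},
  {"dx":-0.002,"dy":-0.002,"dz":0.02,"rx":0,"ry":0,"rz":0},
  {"dx":0,"dy":0,"dz":0.015,"rx":0,"ry":0,"rz":0},
  {"dx":0,"dy":0,"dz":0.008,"rx":0,"ry":0,"rz":0},
  {"dx":0,"dy":0,"dz":0,"rx":0,"ry":0,"rz":0},
  {"dx":0,"dy":0,"dz":0,"rx":0,"ry":0,"rz":0},
])

```text
t: 2.75
tcp_pos: [0.4751, -0.1784, 0.0068]
tcp_rot: [3.14, -0.002, 0.137]
wrist_force: [0.3, -0.6, -1.1]
opening: 0.999
grasp_force: 0.0
```

Emit:
play_rows([
  {"dx":0,"dy":0,"dz":0,"rx":0,"ry":0,"rz":0},
  {"dx":0,"dy":0,"dz":0,"rx":0,"ry":0,"rz":0},
  {"dx":0,"dy":0,"dz":0,"rx":0,"ry":0,"rz":0},
  {"dx":0,"dy":0,"dz":0,"rx":0,"ry":0,"rz":0},
  {"dx":0,"dy":0,"dz":0,"rx":0,"ry":0,"rz":0},
  {"dx":0,"dy":0,"dz":0,"rx":0,"ry":0,"rz":0},
  {"dx":0,"dy":0,"dz":0,"rx":0,"ry":0,"rz":0},
  {"dx":0,"dy":0,"dz":0,"rx":0,"ry":0,"rz":0},
], claw=1)

```text
t: 3.55
tcp_pos: [0.4752, -0.1783, 0.0067]
tcp_rot: [3.14, -0.002, 0.137]
wrist_force: [-0.6, -0.2, 6.9]
opening: 0.457
grasp_force: 69.6
```

```bash
python3 - <<'E'
from plan import *
T=np.load("top0.npz");print(dep("top",[(202,157),(203,163),(232,140)],T["d"]).round(3))
A=pose([.4752,-.1783,.2067],down(7.85,0));B=pose(seat+.127*n,down(62.4,1))
rows(A,B)
E
```

```text
[[0.631 0.182 0.123]
 [0.625 0.185 0.079]
 [0.684 0.102 0.115]]
8 x {'dx': np.float64(0.0276), 'dy': np.float64(-0.029), 'dz': np.float64(-0.0086), 'rx': np.float64(-0.0613), 'ry': np.float64(-0.0294), 'rz': np.float64(-0.1162)}
```

Emit:
play_rows([
  {"dx":0,"dy":0,"dz":-0.02,"rx":0,"ry":0,"rz":0},
  {"dx":0,"dy":0,"dz":-0.03,"rx":0,"ry":0,"rz":0},
  {"dx":0,"dy":0,"dz":-0.04,"rx":0,"ry":0,"rz":0},
  {"dx":0,"dy":0,"dz":-0.04,"rx":0,"ry":0,"rz":0},
  {"dx":0,"dy":0,"dz":-0.04,"rx":0,"ry":0,"rz":0},
  {"dx":0,"dy":0,"dz":-0.03,"rx":0,"ry":0,"rz":0},
  {"dx":0,"dy":0,"dz":0,"rx":0,"ry":0,"rz":0},
])

```text
t: 4.25
tcp_pos: [0.4764, -0.1792, 0.2107]
tcp_rot: [3.135, -0.008, 0.137]
wrist_force: [0.5, 0.3, -0.6]
opening: 0.46
grasp_force: 68.0
```

Emit:
play_rows([
  {"dx":0.0276,"dy":-0.029,"dz":-0.0086,"rx":-0.061,"ry":-0.0294,"rz":-0.116},
  {"dx":0.0276,"dy":-0.029,"dz":-0.0086,"rx":-0.061,"ry":-0.0294,"rz":-0.116},
  {"dx":0.0276,"dy":-0.029,"dz":-0.0086,"rx":-0.061,"ry":-0.0294,"rz":-0.116},
  {"dx":0.0276,"dy":-0.029,"dz":-0.0086,"rx":-0.061,"ry":-0.0294,"rz":-0.116},
  {"dx":0.0276,"dy":-0.029,"dz":-0.0086,"rx":-0.061,"ry":-0.0294,"rz":-0.116},
  {"dx":0.0276,"dy":-0.029,"dz":-0.0086,"rx":-0.061,"ry":-0.0294,"rz":-0.116},
  {"dx":0.0276,"dy":-0.029,"dz":-0.0086,"rx":-0.061,"ry":-0.0294,"rz":-0.116},
  {"dx":0.0276,"dy":-0.029,"dz":-0.0086,"rx":-0.061,"ry":-0.0294,"rz":-0.116},
])

```text
t: 5.05
tcp_pos: [0.5396, 0.1293, 0.1975]
tcp_rot: [2.808, 0.412, 1.023]
wrist_force: [1.1, -0.0, -0.8]
opening: 0.461
grasp_force: 68.0
```

Emit:
play_rows([
  {"dx":0,"dy":0,"dz":0,"rx":0,"ry":0,"rz":0},
  {"dx":0,"dy":0,"dz":0,"rx":0,"ry":0,"rz":0},
  {"dx":0,"dy":0,"dz":0,"rx":0,"ry":0,"rz":0},
])

```text
t: 5.35
tcp_pos: [0.5401, 0.1266, 0.1984]
tcp_rot: [2.808, 0.409, 1.016]
wrist_force: [-0.4, -0.8, -1.8]
opening: 0.46
grasp_force: 68.1
```

```bash
python3 - <<'E'
from plan import *
s=bot.state();print(s["t"],s["qpos"])
C=cur();rows(C,pose(seat+.072*n,down(62.4,1)))
out=[]
for nm in("scene","top"):
    p,d=optics.camera(nm);np.savez(nm+"1.npz",p=p,d=d);c=proj(nm,[seat+.05*n])[0].astype(int)
    out.append(cv2.resize(p[c[1]-50:c[1]+50,c[0]-33:c[0]+33,::-1],None,fx=6,fy=6,interpolation=cv2.INTER_CUBIC));print(c)
    a=C[:3,3]-.0067*-C[:3,2]*-1; print(nm,"axis pts",proj(nm,[C[:3,3]+.0067*C[:3,2],seat,seat+.044*n]).round(1))
cv2.imwrite("pics/p1.png",np.hstack(out)[:,:792])
E
```

```text
5.35 [ 0.25465389  0.14686896  1.79911124 -0.54222062  1.29302871  0.91779222]
2 x {'dx': np.float64(0.0001), 'dy': np.float64(0.0005), 'dz': np.float64(0.0267), 'rx': np.float64(-0.0015), 'ry': np.float64(0.0), 'rz': np.float64(-0.0014)}
[254 205]
scene axis pts [[248.5 198.2]
 [258.6 210.1]
 [255.1 205.9]]
[234 187]
top axis pts [[220.1 184.6]
 [244.3 188.8]
 [235.9 187.2]]
```

View pics/p1.png

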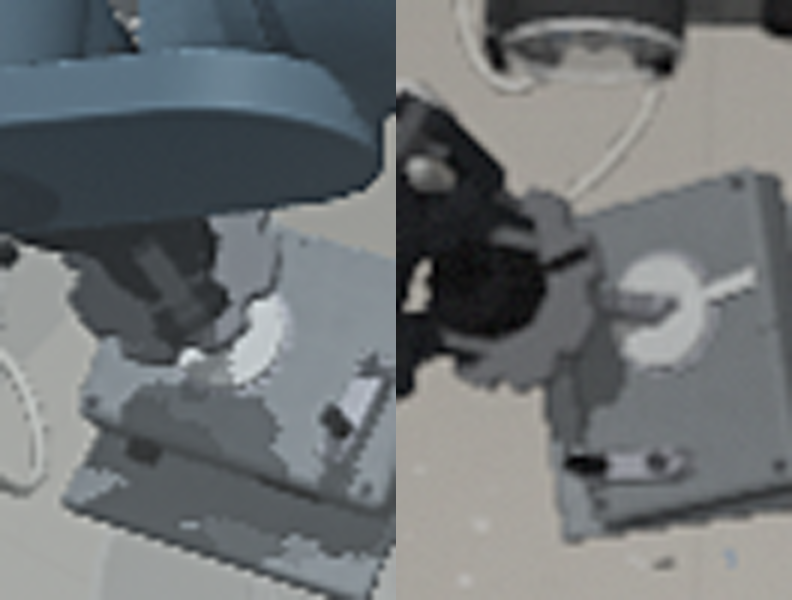

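The carousel is held tilted next to the shaft. In the right half (top view), the rib runs (553,262)-(587,253) and the pointer (705,293)-(752,272). I'll compare their angles.

```bash
python3 - <<'E'
from plan import *
p=np.load("top1.npz")["p"];C=cur()
g=cv2.resize(p[137:237,201:267],None,fx=6,fy=6,interpolation=cv2.INTER_CUBIC).max(2)
und=C[:3,3]+.0067*C[:3,2]
def line(m,pl):
    v,u=np.nonzero(m);uv=(np.c_[u,v]+.5)/6-.5+[201,137];q=plane("top",uv,n,pl);c=q.mean(0);d=np.linalg.svd(q-c)[2][0];
    ctr=und if pl is not seat else seat; d*=np.sign(d@(c-ctr));print(len(u),"line az",az(d),"from centre az",az(c-ctr),"len",np.ptp((q-c)@d),"perp",np.dot(c-ctr,np.cross(n,d)))
m=np.zeros(g.shape,bool);m[238:282,153:196]=g[238:282,153:196]<80;line(m,und+.010*n)
m=np.zeros(g.shape,bool);m[258:305,318:362]=g[258:305,318:362]>150;line(m,seat)
print("tool yaw",az(C[:3,0]), az(-C[:3,2]), np.degrees(np.arccos(-C[:3,2]@n)))
# same test on initial image for carousel bias
E
```

```text
767 line az -72.54403118081504 from centre az -75.53679362733614 len 0.02319672106473669 perp -0.0018408861496291352
643 line az -72.59374287546258 from centre az -73.00090252236475 len 0.022645587589812895 perp -0.0002956431241919768
tool yaw 62.152929764912045 -30.794201448080425 0.1659601547368799
```

Emit:
play_rows([
  {"dx":0.001,"dy":0.001,"dz":0.03,"rx":-0.0015,"ry":0,"rz":-0.0025},
  {"dx":0,"dy":0.001,"dz":0.025,"rx":-0.0015,"ry":0,"rz":-0.0025},
  {"dx":0,"dy":0,"dz":0.012,"rx":0,"ry":0,"rz":0},
  {"dx":0,"dy":0,"dz":0.006,"rx":0,"ry":0,"rz":0},
  {"dx":0,"dy":0,"dz":0.004,"rx":0,"ry":0,"rz":0},
  {"dx":0,"dy":0,"dz":0.004,"rx":0,"ry":0,"rz":0},
  {"dx":0,"dy":0,"dz":0,"rx":0,"ry":0,"rz":0},
])

```text
t: 6.15
tcp_pos: [0.5491, 0.0877, 0.1291]
tcp_rot: [2.807, 0.41, 1.022]
wrist_force: [-0.4, 1.0, -1.7]
opening: 0.457
grasp_force: 68.0
```

```bash
cat >> plan.py <<'E'
def rep():
    s=bot.state();C=cur();d=C[:3,3]-seat;F=s["wrist_force"];print("t",s["t"],"h(under)",(d@n-.0067).round(4),"off tool x,y",(d@C[:3,0]).round(4),(d@C[:3,1]).round(4),"F tool",(C[:3,:3].T@F).round(1),"M",(C[:3,:3].T@s["ft_torque"]).round(2),"yaw",az(C[:3,0]).round(2),s["opening"].round(3))
E
python3 -c "
from plan import *
rep()"
```

```text
Traceback (most recent call last):
  File "plan.py", line 19, in rep
    s=bot.state();C=cur();d=C[:3,3]-seat;F=s["wrist_force"];print("t",s["t"],"h(under)",(d@n-.0067).round(4),"off tool x,y",(d@C[:3,0]).round(4),(d@C[:3,1]).round(4),"F tool",(C[:3,:3].T@F).round(1),"M",(C[:3,:3].T@s["ft_torque"]).round(2),"yaw",az(C[:3,0]).round(2),s["opening"].round(3))
                                                                                                                                                                                                                                                                           ^^^^^^^^^^^^^^^^^^
AttributeError: 'float' object has no attribute 'round'
```

Emit:
play_rows([
  {"dx":0,"dy":0,"dz":0.004,"rx":0,"ry":0,"rz":0},
  {"dx":0,"dy":0,"dz":0.004,"rx":0,"ry":0,"rz":0},
  {"dx":0,"dy":0,"dz":0.004,"rx":0,"ry":0,"rz":0},
  {"dx":0,"dy":0,"dz":0,"rx":0,"ry":0,"rz":0},
])

```text
t: 6.55
tcp_pos: [0.5496, 0.0815, 0.1177]
tcp_rot: [2.808, 0.411, 1.023]
wrist_force: [0.3, -0.4, -1.5]
opening: 0.457
grasp_force: 68.0
```

```bash
sed -i 's/az(C\[:3,0\]).round(2),s\["opening"\].round(3)/az(C[:3,0]),s["opening"]/' plan.py
python3 -c "
from plan import *
rep()"
```

```text
t 6.55 h(under) 0.0258 off tool x,y 0.0014 0.0004 F tool [ 0.4 -0.   1.5] M [ 0.18  0.36 -0.04] yaw 62.61451495874649 0.4568966103065428
```

Emit:
play_rows([
  {"dx":0,"dy":0,"dz":0.004,"rx":0,"ry":0,"rz":0},
  {"dx":0,"dy":0,"dz":0.003,"rx":0,"ry":0,"rz":0},
  {"dx":0,"dy":0,"dz":0.002,"rx":0,"ry":0,"rz":0},
  {"dx":0,"dy":0,"dz":0.002,"rx":0,"ry":0,"rz":0},
  {"dx":0,"dy":0,"dz":0.002,"rx":0,"ry":0,"rz":0},
  {"dx":0,"dy":0,"dz":0,"rx":0,"ry":0,"rz":0},
])

```text
t: 7.15
tcp_pos: [0.5508, 0.0751, 0.1068]
tcp_rot: [2.808, 0.411, 1.022]
wrist_force: [-0.8, 0.0, -1.8]
opening: 0.458
grasp_force: 68.0
```

```bash

python3 -c "
from plan import *
rep()"
```

```text
t 7.15 h(under) 0.0131 off tool x,y 0.0013 0.0006 F tool [ 0.4 -1.2  1.5] M [ 0.19  0.27 -0.01] yaw 62.6023461178626 0.45801316885685595
```

Emit:
play_rows([
  {"dx":0,"dy":0,"dz":0.002,"rx":0,"ry":0,"rz":0},
  {"dx":0,"dy":0,"dz":0.002,"rx":0,"ry":0,"rz":0},
  {"dx":0,"dy":0,"dz":0.002,"rx":0,"ry":0,"rz":0},
  {"dx":0,"dy":0,"dz":0,"rx":0,"ry":0,"rz":0},
])

```text
t: 7.55
tcp_pos: [0.5513, 0.0722, 0.1015]
tcp_rot: [2.808, 0.411, 1.022]
wrist_force: [0.1, 0.9, -0.7]
opening: 0.455
grasp_force: 68.0
```

```bash

python3 -c "
from plan import *
rep()"
```

```text
t 7.55 h(under) 0.0071 off tool x,y 0.0014 0.0005 F tool [ 1.  -0.4  0.2] M [0.15 0.22 0.  ] yaw 62.60431757029349 0.4545264452758107
```

Emit:
play_rows([
  {"dx":0,"dy":0,"dz":0.002,"rx":0,"ry":0,"rz":0},
  {"dx":0,"dy":0,"dz":0.002,"rx":0,"ry":0,"rz":0},
  {"dx":0,"dy":0,"dz":0.0015,"rx":0,"ry":0,"rz":0},
  {"dx":0,"dy":0,"dz":0,"rx":0,"ry":0,"rz":0},
])

```text
t: 7.95
tcp_pos: [0.5517, 0.0694, 0.0968]
tcp_rot: [2.808, 0.411, 1.022]
wrist_force: [-0.0, 0.1, -0.9]
opening: 0.459
grasp_force: 68.0
```

Emit:
play_rows([
  {"dx":0,"dy":0,"dz":0.001,"rx":0,"ry":0,"rz":0},
  {"dx":0,"dy":0,"dz":0,"rx":0,"ry":0,"rz":0},
])

```text
t: 8.15
tcp_pos: [0.5519, 0.0691, 0.0961]
tcp_rot: [2.807, 0.411, 1.022]
wrist_force: [-1.0, 0.7, -1.4]
opening: 0.462
grasp_force: 68.0
```

```bash

python3 -c "
from plan import *
rep()"
```

```text
t 8.15 h(under) 0.0008 off tool x,y 0.0014 0.0007 F tool [ 0.6 -1.6  0.8] M [0.25 0.27 0.02] yaw 62.5988949440033 0.4615174470245037
```

Contact is close. I'll go down in 1 mm steps until the force rises.

Emit:
play_rows([
  {"dx":0,"dy":0,"dz":0.001,"rx":0,"ry":0,"rz":0},
  {"dx":0,"dy":0,"dz":0.001,"rx":0,"ry":0,"rz":0},
  {"dx":0,"dy":0,"dz":0,"rx":0,"ry":0,"rz":0},
])

```text
t: 8.45
tcp_pos: [0.5522, 0.0688, 0.0958]
tcp_rot: [2.807, 0.411, 1.022]
wrist_force: [-6.2, 4.8, 8.1]
opening: 0.46
grasp_force: 70.3
```

```bash

python3 -c "
from plan import *
rep()"
```

```text
t 8.45 h(under) 0.0004 off tool x,y 0.0015 0.0009 F tool [-2.4 -4.8 -9.9] M [ 0.85 -0.05 -0.03] yaw 62.55504315792058 0.4603684566796805
```

Emit:
play_rows([
  {"dx":0,"dy":0,"dz":0,"rx":0,"ry":0,"rz":0},
  {"dx":0,"dy":0,"dz":0,"rx":0,"ry":0,"rz":0},
  {"dx":0,"dy":0,"dz":0,"rx":0,"ry":0,"rz":0},
  {"dx":0,"dy":0,"dz":-0.01,"rx":0,"ry":0,"rz":0},
  {"dx":0,"dy":0,"dz":-0.02,"rx":0,"ry":0,"rz":0},
  {"dx":0,"dy":0,"dz":-0.04,"rx":0,"ry":0,"rz":0},
  {"dx":0,"dy":0,"dz":-0.04,"rx":0,"ry":0,"rz":0},
  {"dx":0,"dy":0,"dz":-0.03,"rx":0,"ry":0,"rz":0},
], claw=-0.4)

```text
t: 9.25
tcp_pos: [0.5409, 0.1385, 0.2188]
tcp_rot: [2.805, 0.409, 1.022]
wrist_force: [1.3, 0.1, -0.7]
opening: 0.702
grasp_force: 0.0
```

```bash
python3 - <<'E'
from plan import *
out=[]
for nm in("scene","top"):
    p,d=optics.camera(nm);np.savez(nm+"2.npz",p=p,d=d);c=proj(nm,[seat-.02*n])[0].astype(int);print(nm,c)
    out.append(cv2.resize(p[c[1]-50:c[1]+50,c[0]-33:c[0]+33,::-1],None,fx=6,fy=6,interpolation=cv2.INTER_CUBIC))
cv2.imwrite("pics/p2.png",np.hstack(out))
rep()
E
```

```text
scene [260 211]
top [247 189]
t 9.35 h(under) 0.1448 off tool x,y 0.0031 0.0046 F tool [ 0.7  0.9 -1.1] M [0.1  0.16 0.01] yaw 62.45266773776054 0.7060402044260605
```

View pics/p2.png

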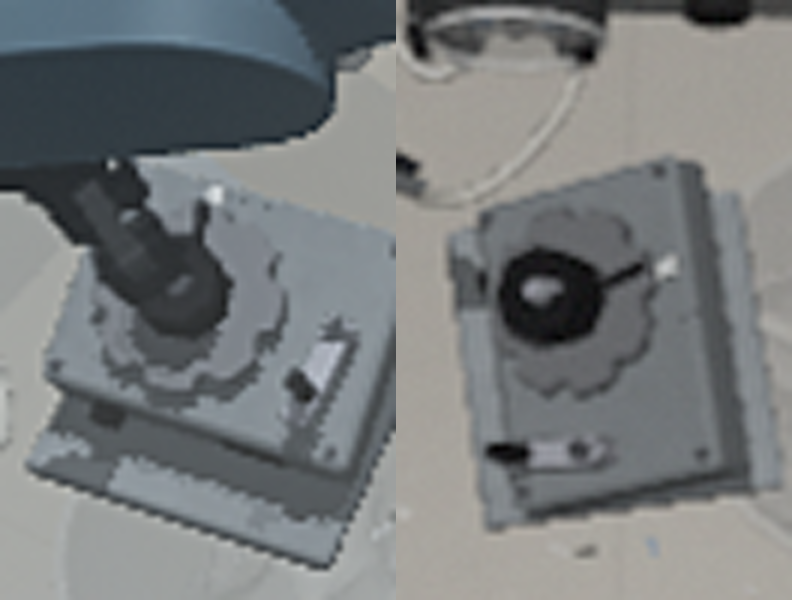

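The carousel is home: the rib at (630,272) lines up with the pointer at (667,267), and the shaft tip stands out of the knob at (540,290). The keeper is still swung out, with its pin at (490-530,452) and hinge at (580,450). I'll locate the hinge and pin.

```bash
python3 - <<'E'
from plan import *
S2=np.array([.5522,.0688,.0958])-.0067*n
hu=np.array([(580-396)/6+214,139+450/6])
for off in(.015,.017,.02):
    H=plane("top",[hu],n,S2+off*n)[0];d=H-S2;d-=n*(d@n);print(off,"H",H.round(4),np.linalg.norm(d),az(d))
t2=np.load("top2.npz")["p"];s2=np.load("scene2.npz")["p"]
for nm,p,box in(("top",t2,(224,208,250,220)),("scene",s2,(270,212,290,236))):
    u0,v0,u1,v1=box;print(nm,box)
    for r in p[v0:v1,u0:u1].max(2):print(" ".join("%3d"%x for x in r))
E
```

```text
0.015 H [0.4791 0.0612 0.1027] 0.07331935178786209 -170.883772920019
0.017 H [0.4788 0.0612 0.1051] 0.07362730396501709 -169.9791364113904
0.02 H [0.4784 0.0611 0.1085] 0.07412328071995122 -168.63683193897262
top (224, 208, 250, 220)
167 168 146 135 142 141 142 120 107 119 122 123 124 122 122 120 122 123 124 123 124 122 124 121 122 122
166 169 142 131 143 142 144 125 107 119 122 123 123 123 123 124 123 124 123 124 123 121 123 122 121 121
165 169 142 134 143 144 143 129 109 118 124 124 123 122 123 123 120 122 122 120 122 124 121 123 123 122
167 168 140 131 145 144 144 137 115 114 120 116 119 117 112 114 118 121 127 124 117 126 133 119 110 113
165 167 140 127 136 124 121 112  93  94  97  91 120 132 126 127 133 137 135 112  95 120 135 119 103 101
168 169 144 128 117  59  15  15  13  32  41  55 121 156 161 160 158 160 123  65  63  78 111 137 128 105
167 169 146 129 107  38  21  21  22  19  15  13  87 142 157 156 156 156 129  72  66  68 123 145 117 104
167 169 159 139 117  90  63  39  24  21  29  44 112 152 160 159 160 160 146 111  93  97 124 116  87  94
168 167 171 146 134 135 118  94  6
[... 1628 characters left out ...]
 128  72  46  39 126 105  87  98 147 154 153 151 146 117  85
151 151 152 154 158 126 113  95 131 152 108 100 146 155 153 154 148 142 102  80
152 152 153 147 173 131 114 114 148 113  90  99 148 154 152 153 145 131  91  76
152 152 154 132 150 125 114 118 124  98 100 144 154 151 151 150 142 114  83  78
151 151 153 152 126 104 112 134 104 103 103 148 153 151 152 145 138  99  77  97
151 151 153 155 144 106  96  97  91 104 149 156 153 152 153 145 130  91  75  99
154 156 154 145 145 108  93  95  93 103 109 146 153 153 152 144 117  86  78 108
130 139 149 147 114  96  97  96  93 101 143 154 155 156 151 142 102  79  85 109
101 112 119 126 100  94  98  97 105 103 148 134 127 151 147 133  93  75  98 108
```

```bash
python3 - <<'E'
from plan import *
S2=np.array([.5522,.0688,.0958])-.0067*n
q=tri([(282.5,215.5),(276.6,225.2)],[(244.1,213.5),(232.1,213.8)]);print(q.round(4))
H,P=q[0,:3],q[1,:3]
for X in(H,P):
    d=X-S2;print("level",d@n,"rad",np.linalg.norm(d-n*(d@n)),"az",az(d))
d=P-H;print("pin-hinge level",d@n,"r",np.linalg.norm(d-n*(d@n)),"az",az(d))
# arm direction from top image: arm bright strip from (236,213.7) to (241.5,213.7), and scene
for nm,a,b in(("top",(236.5,213.9),(244.1,213.4)),("scene",(280.3,225.2),(283.6,218.5))):
    w=plane(nm,[a,b],n,S2+.017*n);print(nm,az(w[0]-w[1]),np.linalg.norm(w[0]-w[1]))
E
```

```text
[[0.4796 0.0626 0.109  0.    ]
 [0.4783 0.0952 0.1043 0.0007]]
level 0.021038324526044438 rad 0.07260902279409322 az -169.33557725287207
level 0.033150567995748406 rad 0.07434645916409965 az 166.6551296053099
pin-hinge level 0.012112243469703972 r 0.03061262803079802 az 91.84214972629574
top 91.99269519772834 0.024322102902877223
scene 91.9276777518475 0.01932883539896358
```

```bash
cat >> plan.py <<'E'
P=np.array([.4783,.0952,.1043])
E
python3 - <<'E'
from plan import *
rep();A=cur();B=pose(P+.065*n,down(92,1));rows(A,B);rows(B,pose(P-.008*n,down(92,1)))
E
```

```text
t 9.35 h(under) 0.1448 off tool x,y 0.0031 0.0046 F tool [ 0.7  0.9 -1.1] M [0.1  0.16 0.01] yaw 62.45266773776054 0.7060402044260605
4 x {'dx': np.float64(-0.0011), 'dy': np.float64(-0.0195), 'dz': np.float64(0.0131), 'rx': np.float64(0.0024), 'ry': np.float64(-0.0012), 'rz': np.float64(-0.1289)}
2 x {'dx': np.float64(-0.0), 'dy': np.float64(0.0), 'dz': np.float64(0.0365), 'rx': np.float64(0.0), 'ry': np.float64(-0.0), 'rz': np.float64(-0.0)}
```

Emit:
play_rows([
  {"dx":-0.001,"dy":-0.0195,"dz":0.013,"rx":0.002,"ry":0,"rz":-0.129},
  {"dx":-0.001,"dy":-0.0195,"dz":0.013,"rx":0.002,"ry":0,"rz":-0.129},
  {"dx":-0.001,"dy":-0.0195,"dz":0.013,"rx":0.002,"ry":0,"rz":-0.129},
  {"dx":-0.001,"dy":-0.0195,"dz":0.013,"rx":0.002,"ry":0,"rz":-0.129},
  {"dx":0,"dy":0,"dz":0,"rx":0,"ry":0,"rz":0},
  {"dx":0,"dy":0,"dz":0,"rx":0,"ry":0,"rz":0},
  {"dx":0,"dy":0,"dz":0,"rx":0,"ry":0,"rz":0},
], claw=0.4)

```text
t: 10.05
tcp_pos: [0.4715, 0.1257, 0.1568]
tcp_rot: [3.071, 0.516, 1.586]
wrist_force: [-0.6, -0.3, 0.9]
opening: 0.298
grasp_force: 0.0
```

```bash
python3 - <<'E'
from plan import *
s=bot.state();print(s["opening"],s["qpos"]);A=cur();rows(A,pose(P-.008*n,down(92,1)),3)
out=[]
for nm in("scene","top"):
    p,d=optics.camera(nm);c=proj(nm,[P+.02*n])[0].astype(int);print(nm,c,proj(nm,[A[:3,3],P]).round(1))
    out.append(cv2.resize(p[c[1]-40:c[1]+40,c[0]-33:c[0]+33,::-1],None,fx=6,fy=6,interpolation=cv2.INTER_CUBIC))
cv2.imwrite("pics/k1.png",np.hstack(out))
E
```

```text
0.2984537683575683 [ 0.286806    0.06222649  1.97546807 -0.55038313  1.23151251  0.47427076]
3 x {'dx': np.float64(-0.0002), 'dy': np.float64(0.0007), 'dz': np.float64(0.023), 'rx': np.float64(-0.0016), 'ry': np.float64(-0.0008), 'rz': np.float64(-0.0)}
scene [275 223] [[272.9 220.5]
 [276.5 225.2]]
top [228 213] [[219.2 213.6]
 [232.1 213.9]]
```

View pics/k1.png

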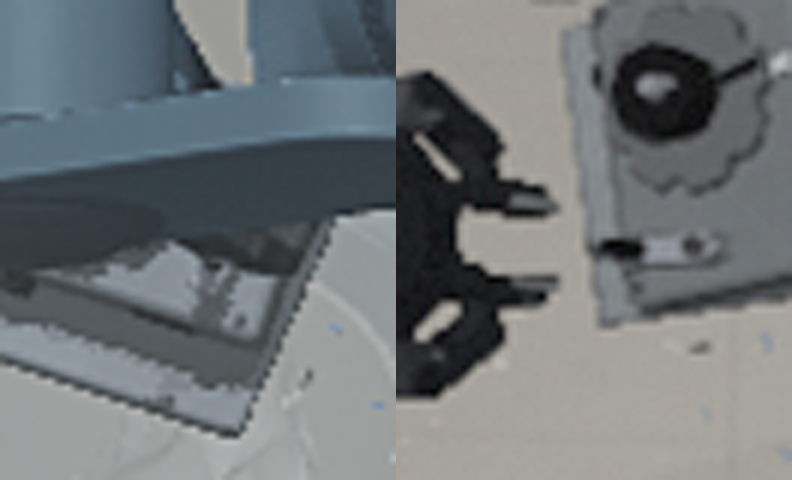

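In the top view (right half) the fingers, at rows 203 and 285, straddle the pin at (620,247) centrally. I'll descend.

Emit:
play_rows([
  {"dx":0,"dy":0.001,"dz":0.03,"rx":0,"ry":0,"rz":0},
  {"dx":0,"dy":0.001,"dz":0.02,"rx":0,"ry":0,"rz":0},
  {"dx":0,"dy":0,"dz":0.012,"rx":0,"ry":0,"rz":0},
  {"dx":0,"dy":0,"dz":0.006,"rx":0,"ry":0,"rz":0},
  {"dx":0,"dy":0,"dz":0,"rx":0,"ry":0,"rz":0},
])

```text
t: 10.65
tcp_pos: [0.4774, 0.092, 0.0967]
tcp_rot: [3.075, 0.517, 1.589]
wrist_force: [-0.1, 0.2, -0.7]
opening: 0.299
grasp_force: 0.0
```

Emit:
play_rows([
  {"dx":0,"dy":0,"dz":0,"rx":0,"ry":0,"rz":0},
  {"dx":0,"dy":0,"dz":0,"rx":0,"ry":0,"rz":0},
  {"dx":0,"dy":0,"dz":0,"rx":0,"ry":0,"rz":0},
], claw=0.64)

```text
t: 10.95
tcp_pos: [0.4777, 0.0926, 0.0976]
tcp_rot: [3.073, 0.517, 1.589]
wrist_force: [-0.3, -0.0, 0.4]
opening: 0.183
grasp_force: 0.0
```

```bash
python3 - <<'E'
from plan import *
rep();A=cur();rows(A,pose(P-.008*n,down(92,1)),1)
E
```

```text
t 10.95 h(under) 0.0198 off tool x,y 0.0218 -0.0714 F tool [-0.2 -0.3 -0.3] M [-0.    0.26  0.01] yaw 92.13983729626484 0.18297205673776235
1 x {'dx': np.float64(-0.0011), 'dy': np.float64(0.0011), 'dz': np.float64(0.001), 'rx': np.float64(-0.0053), 'ry': np.float64(-0.0023), 'rz': np.float64(0.0024)}
```

Emit:
play_rows([
  {"dx":-0.0002,"dy":0.003,"dz":0,"rx":0,"ry":0,"rz":0.1},
  {"dx":-0.0002,"dy":0.003,"dz":0,"rx":0,"ry":0,"rz":0.1},
  {"dx":-0.0002,"dy":0.003,"dz":0,"rx":0,"ry":0,"rz":0.1},
  {"dx":-0.0002,"dy":0.003,"dz":0,"rx":0,"ry":0,"rz":0.1},
  {"dx":-0.0002,"dy":0.003,"dz":0,"rx":0,"ry":0,"rz":0.1},
  {"dx":-0.0002,"dy":0.003,"dz":0,"rx":0,"ry":0,"rz":0.1},
  {"dx":-0.0002,"dy":0.003,"dz":0,"rx":0,"ry":0,"rz":0.1},
])

```text
t: 11.65
tcp_pos: [0.4964, 0.0874, 0.1016]
tcp_rot: [2.745, 0.345, 0.833]
wrist_force: [-1.3, 2.2, -0.4]
opening: 0.183
grasp_force: 1.0
```

```bash
cat >> plan.py <<'E'
H=np.array([.4796,.0626,.109])
def kp():
    C=cur();d=C[:3,3]-H;l=d@n;d=d-l*n;print("tool about hinge: az",az(d),"r",np.linalg.norm(d),"level",l,"yaw",az(C[:3,0]))
E
python3 - <<'E'
from plan import *
rep();kp()
E
```

```text
t 11.65 h(under) 0.0192 off tool x,y -0.0228 -0.05 F tool [ 0.8 -2.3 -0.9] M [0.47 0.4  0.03] yaw 51.81865997667546 0.18291124693422137
tool about hinge: az 56.84728720643924 r 0.030512446542438395 level 0.00444494052892312 yaw 51.81865997667546
```

Emit:
play_rows([
  {"dx":-0.0002,"dy":0.003,"dz":0,"rx":0,"ry":0,"rz":0.1},
  {"dx":-0.0002,"dy":0.003,"dz":0,"rx":0,"ry":0,"rz":0.1},
  {"dx":-0.0002,"dy":0.003,"dz":0,"rx":0,"ry":0,"rz":0.1},
  {"dx":-0.0002,"dy":0.003,"dz":0,"rx":0,"ry":0,"rz":0.1},
  {"dx":-0.0002,"dy":0.003,"dz":0,"rx":0,"ry":0,"rz":0.1},
  {"dx":-0.0002,"dy":0.003,"dz":0,"rx":0,"ry":0,"rz":0.1},
  {"dx":-0.0002,"dy":0.003,"dz":0,"rx":0,"ry":0,"rz":0.1},
  {"dx":0,"dy":0,"dz":0,"rx":0,"ry":0,"rz":0},
])

```text
t: 12.45
tcp_pos: [0.5072, 0.0719, 0.1116]
tcp_rot: [2.622, 0.026, 0.2]
wrist_force: [0.2, 0.5, -0.0]
opening: 0.18
grasp_force: 0.3
```

```bash
python3 - <<'E'
from plan import *
rep();kp()
E
```

```text
t 12.45 h(under) 0.0193 off tool x,y -0.0423 -0.0037 F tool [ 0.3 -0.4 -0.2] M [0.36 0.11 0.02] yaw 11.929805954695668 0.17985296276084048
tool about hinge: az 14.766627482926499 r 0.028866148148179303 level 0.004566489034280156 yaw 11.929805954695668
```

Emit:
play_rows([
  {"dx":0,"dy":0.002,"dz":0,"rx":0,"ry":0,"rz":0.02},
  {"dx":0,"dy":0.002,"dz":0,"rx":0,"ry":0,"rz":0.02},
  {"dx":0,"dy":0.0015,"dz":0,"rx":0,"ry":0,"rz":0},
  {"dx":0,"dy":0,"dz":0,"rx":0,"ry":0,"rz":0},
])

```text
t: 12.85
tcp_pos: [0.5078, 0.0667, 0.1142]
tcp_rot: [2.621, 0.007, 0.165]
wrist_force: [0.1, 0.7, 1.9]
opening: 0.183
grasp_force: 0.4
```

```bash
python3 - <<'E'
from plan import *
rep();kp()
p,d=optics.camera("top");c=proj("top",[seat])[0].astype(int);print(c)
cv2.imwrite("pics/k2.png",cv2.resize(p[c[1]-35:c[1]+40,c[0]-50:c[0]+50,::-1],None,fx=7,fy=7,interpolation=cv2.INTER_CUBIC))
E
```

```text
t 12.85 h(under) 0.0189 off tool x,y -0.0427 0.0038 F tool [ 0.2  0.4 -1.9] M [0.38 0.05 0.05] yaw 9.665040264375598 0.18298266918981893
tool about hinge: az 3.3574723209682276 r 0.02869390834969274 level 0.004174920466891018 yaw 9.665040264375598
[244 188]
```

View pics/k2.png

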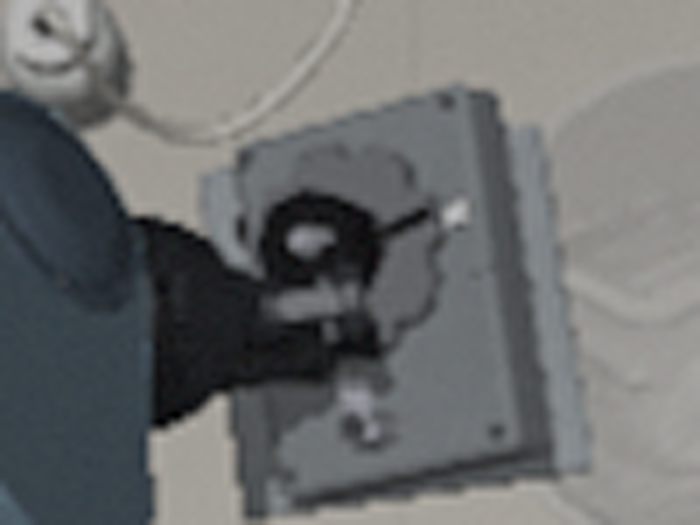

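The keeper arm now runs from the hinge at (362,430) up towards the shaft. I'll free the pin, withdraw along the shaft axis and check.

Emit:
play_rows([
  {"dx":0,"dy":-0.0025,"dz":0,"rx":0,"ry":0,"rz":0},
  {"dx":0,"dy":0,"dz":0,"rx":0,"ry":0,"rz":0},
  {"dx":0,"dy":0,"dz":-0.015,"rx":0,"ry":0,"rz":0},
  {"dx":0,"dy":0,"dz":-0.03,"rx":0,"ry":0,"rz":0},
  {"dx":0,"dy":0,"dz":-0.04,"rx":0,"ry":0,"rz":0},
  {"dx":0,"dy":0,"dz":-0.04,"rx":0,"ry":0,"rz":0},
  {"dx":0,"dy":0,"dz":-0.04,"rx":0,"ry":0,"rz":0},
  {"dx":0,"dy":0,"dz":0,"rx":0,"ry":0,"rz":0},
])

```text
t: 13.7
tcp_pos: [0.4973, 0.1531, 0.263]
tcp_rot: [2.622, -0.005, 0.168]
wrist_force: [1.0, -1.0, -0.1]
opening: 0.178
grasp_force: 0.0
```

```bash
python3 - <<'E'
from plan import *
for nm in("top","scene"):
    p,d=optics.camera(nm);np.savez(nm+"3.npz",p=p,d=d);c=proj(nm,[seat])[0].astype(int);print(nm,c)
    if nm=="top":o=[cv2.resize(p[c[1]-30:c[1]+40,c[0]-33:c[0]+33,::-1],None,fx=6,fy=6,interpolation=cv2.INTER_CUBIC)]
    else:o.append(cv2.resize(p[c[1]-30:c[1]+40,c[0]-33:c[0]+33,::-1],None,fx=6,fy=6,interpolation=cv2.INTER_CUBIC))
cv2.imwrite("pics/k3.png",np.hstack(o))
E
```

```text
top [244 188]
scene [258 210]
```

View pics/k3.png

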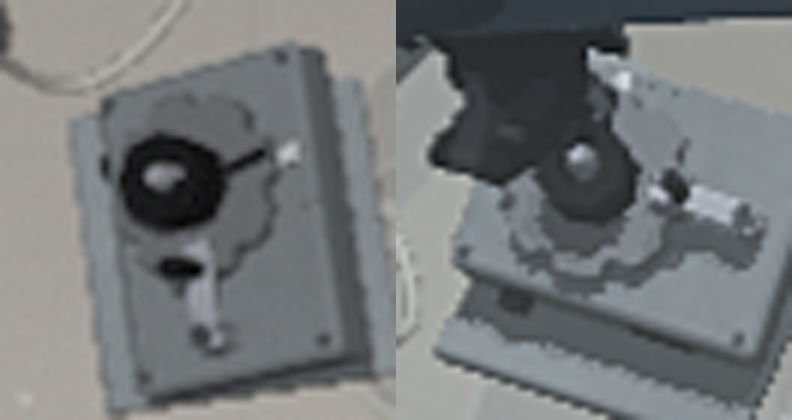

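The keeper arm lies over the rim: in the top view its hinge is at (207,335), its end at (197,242) and its pin at (180,267). I'll measure its angle.

```bash
python3 - <<'E'
from plan import *
S2=np.array([.5522,.0688,.0958])-.0067*n
for nm,D,o,box in(("top",np.load("top3.npz")["p"],(211,158),(175,232,232,320)),("scene",np.load("scene3.npz")["p"],(225,180),(250,165,345,228))):
    g=cv2.resize(D[o[1]:o[1]+70,o[0]:o[0]+66],None,fx=6,fy=6,interpolation=cv2.INTER_CUBIC).min(2);u0,v0,u1,v1=box
    m=np.zeros(g.shape,np.uint8);m[v0:v1,u0:u1]=g[v0:v1,u0:u1]>(135 if nm=="top" else 165)
    v,u=np.nonzero(m);q=plane(nm,(np.c_[u,v]+.5)/6-.5+o,n,S2+.017*n);c=q.mean(0);d=np.linalg.svd(q-c)[2][0];d*=np.sign(d[0])
    w=np.cross(n,d);print(nm,len(u),"line az",az(d),"H->c az",az(c-H),"c->shaft az",az(S2-c),"miss of shaft mm",1e3*(S2-c)@w,"len",np.ptp((q-c)@d))
    for r in m[v0:v1:4,u0:u1:3]:print("".join(".#"[x] for x in r))
# pin: top-view centre
q=tri([((680-396)/6+225,187/6+180)],[(180/6+211,267/6+158)]);print("pin",q.round(4));d=q[0,:3]-H;d-=n*(d@n);print(az(d),np.linalg.norm(d),"shaft from H",az(S2-H)); rep()
E
```

```text
top 1111 line az 4.487018477436814 H->c az 6.979258360725165 c->shaft az 12.299566450440642 miss of shaft mm 6.9068748532532895 len 0.035637923637694136
...................
...................
...................
.......####........
....#######........
.....######........
........####.......
...................
...................
...................
...................
...........#.......
.........###.......
.......######......
......#######......
.....########......
.....########......
.....########......
.....########......
......#######......
......#######......
.......#######.....
scene 1025 line az 13.750588315709992 H->c az 4.726340121935237 c->shaft az 12.78305029509333 miss of shaft mm -0.910528981843843 len 0.03878659806191081
................................
................................
................................
................................
................................
................................
..###...........####............
..####..........#########.......
....###.........##########......
................###############.
..............#######..#######..
..................##########....
....................########....
........................####....
................................
................................
pin [[0.5067 0.0711 0.1184 0.0028]]
6.943522579573284 0.028138291232684753 shaft from H 10.697852429903353
t 13.8 h(under) 0.1856 off tool x,y -0.0418 0.001 F tool [-0.2 -0.3  0.2] M [0.24 0.02 0.01] yaw 9.643496954599291 0.17844010075553926
```

The pin's position from contact and from triangulation both put the keeper about 2° past the shaft line (about 1.6 rad, inside the stop). The robot is clear, so I'm handing in.

```bash
python3 -c "
from rig import bot
print(bot.hand_in())"
```

```text
the job is handed in; nothing more can be done
None
```

The job is handed in at about 14 s: the carousel is home on the keyed shaft, the keeper is swung in over its rim (estimated 1.6 rad), and the arm is clear, with bottle and vial never approached; the judge's verdict was not returned.

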